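Turn the ball dish to the inspection lamp

TASK

A loose steel ball from the packing bench's ball rollers lies in its inspection dish, but the inspection lamp has fallen over. First stand the yellow lamp upright on the middle of the black pad with yellow corners and let go of it; then lift the dish by its handle about 8 cm straight up off its blue stand and turn it about a quarter turn, so that its orange tab points straight at the lamp, keeping the dish level and the ball resting in the middle all the while. Finish still holding the dish like that, level and still above its stand, and leave the other things on the bench where they are.

Things in the scene. Friction and masses are not known exactly. Their poses are not given: they have to be found in the camera images.
- lamp: battery work lamp, a square column 48 x 48 x 140 mm, yellow with a white light head at its top end, about 0.25 kg; at the start it lies flat on one side face on the bench, its top end roughly away from the robot. Origin at its centre (70 mm from each end, 24 mm from each side); its z axis runs along the column to the top (white) end, its x and y axes are square to the side faces, y level at the start. It may be gripped across its two upright side faces (48 mm)
- lamp_pad: flat black square pad with yellow corner marks, 100 x 100 x 4 mm, fixed to the bench, to the left or the right of the dish, the lamp lying on the other side. Origin at the centre of its underside, on the bench top; z up. A lamp standing on it has its centre 74 mm above the bench
- dish: round white dished plate, 160 mm across, 23 mm high, loose on its stand, about 0.3 kg, hollow shallow and conical (inner part rises about 7 degrees, outer part 17 degrees), with a rigid arched handle over it and an orange tab on its rim. Origin at the centre of its underside; z up, x towards the orange tab, y along the handle's grip bar. Feet of the arch stand on the rim at y = +-76 mm; the top of the handle is 124 mm above the origin
- dish_grip (a point): centre of the black grip bar in the middle of the handle, 112 mm above the dish's underside, on the dish's axis: the bar is 50 mm long (dish y), 14 mm thick (dish x), 24 mm high; 60 mm of free air between it and the ball
- dish_tab (a point): outer part of the orange tab, 92 mm from the dish's axis along its x, 20 mm above its underside; the tab reaches out to 99 mm
- dish_middle (a point): where the ball's centre lies when it rests in the middle of the dish: on the dish's axis, 21 mm above its underside
- ball_center (a point): centre of the loose steel ball, 30 mm across, 0.11 kg, which at the start rests in the middle of the dish
- dish_stand: blue round stand 90 mm across, 35 mm high, fixed to the bench, with a flat top on which the dish sits. Origin at the centre of its underside, on the bench top; z up
- juice: green glass juice bottle, 64 mm across, 190 mm tall, upright; bystander, origin at the centre of its underside
- can: red drinks can, 66 mm across, 110 mm tall, upright; bystander, origin at the centre of its underside
- jar: amber jar with steel lid, 72 mm across, 100 mm tall, upright; bystander, origin at the centre of its underside
- carton: small brown carton 60 x 90 x 45 mm high; bystander, origin at the centre of its underside
- tea_box: green box 120 x 70 x 70 mm high; bystander, origin at the centre of its underside
- tape: brown roll of tape lying flat, 100 mm across, 48 mm high; bystander, origin at the centre of its underside
- tub: blue open tub, 80 mm across, 80 mm high; bystander, origin at the centre of its underside
Things that resemble listed ones, but are neither listed nor needed, are in the scene too. What is shaped like the lamp but purple is not meant.

How it is judged (in metres and radians):
On the way, in this order (a step that is already met when the one before it is completed fails the run):
1. the lamp stands upright on its pad, let go (angle between lamp's own z axis and vertical below 0.1 rad and z of lamp in the frame of lamp_pad between 0.068 and 0.082 m and horizontal distance between lamp and lamp_pad below 0.03 m and contact force between the fingers and lamp below 0.2 N and linear speed of lamp below 0.03 m/s), for 0.3 s.
2. the dish is lifted level off its stand in the gripper with the ball in the middle (z of dish in the frame of dish_stand above 0.055 m and contact force between dish and dish_stand below 0.1 N and contact force between the fingers and dish above 0.5 N and horizontal distance between ball_center and dish_middle below 0.015 m), for 0.2 s.
At the end, for the whole second after the job is handed in: Lamp upright (0.1 rad), let go, within 30 mm of the pad centre. Dish held still by the gripper alone, 40 to 165 mm above the stand, within 40 mm of its axis, level (0.1 rad), tab line passing within 50 mm of the lamp axis, ball within 15 mm of the dish axis (angle between each of lamp, dish's own z axis and vertical below 0.1 rad and z of lamp in the frame of lamp_pad between 0.068 and 0.082 m and horizontal distance between lamp and lamp_pad below 0.03 m and contact force between the fingers and lamp below 0.2 N and z of dish in the frame of dish_stand between 0.075 and 0.2 m and horizontal distance between dish and dish_stand below 0.04 m and horizontal distance between ball_center and dish_middle below 0.015 m and y of lamp in the frame of dish between -0.05 and 0.05 m and x of lamp in the frame of dish above 0.1 m and contact force between the fingers and dish above 0.5 N and contact force between dish and dish_stand below 0.1 N and linear speed of dish below 0.03 m/s and angular speed of dish below 0.15 rad/s); the arm keeps its last pose, push and grip.
It fails at once if the ball strays more than 30 mm from the middle of the dish (distance between ball_center and dish_middle above 0.03 m).
It fails at once if the dish is tipped more than 0.2 rad (angle between dish's own z axis and vertical above 0.2 rad).
It fails at once if a bystander is moved more than 30 mm or knocked over (distance of any of juice, can, jar, carton, tea_box, tape, tub from where it was at the start of the episode above 0.03 m or angle between any of juice, can, jar, carton, tea_box, tape, tub's own z axis and vertical above 0.3 rad).
It also fails if it takes over 64 s, if anything falls off the work surface, if the arm or the gripper's body presses on something with over 40 N, if the wrist force passes 120 N, or if a joint passes its speed limit or range.

ROBOT

A 6-joint arm with a two-finger parallel gripper is mounted at the origin on the work surface. World frame = base frame: x ahead of the robot, y to its left, z up, the work surface at z = 0. Lengths are in mm, angles in rad, forces in N, time in s.
With the tool pointing down it reaches from about 300 to 775 mm from the base axis. Payload 14.6 kg.
Tool frame: the origin (TCP) lies on the mounting face of the last link; the fingertips stand 199 mm ahead of it and the grasp point (between the pads) lies 180 mm ahead of it; z points along the fingers, y is the direction in which the jaws open and shut (so a half turn about z gives the same grasp; the last joint's range is limited). The gripper opens to 94 mm and grips with 3 to 60 N. Pads are 16 mm wide; open, the fingers measure 119 mm over their backs; the gripper's body (75 mm by 177 mm) begins 78 mm behind the grasp point.
Start: joints at [1.084, 0.3, 1.521, -0, 1.321, -0.067], TCP at [224.165, 502.236, 404.646] pointing down, gripper open.
Joint ranges: [-3.03, 3.03], [-0.79, 2.21], [0.23, 2.52], [-1.04, 4.18], [0, 3.07], [-2.55, 2.55]. Speed limits (rad/s): [2.22, 2.22, 2.57, 3.14, 3.14, 3.14].

INTERFACE

Orientations are given as a unit quaternion [x, y, z, w].
In Python, from rig import ctrl, optics, job gives the robot as it stands. Calls block until the motion is done:
- ctrl.reach(position, orientation): joint-space move of the TCP to a pose.
- ctrl.move_linear(position, v=150, orientation=None, force_limit=None): straight line of the TCP; orientation=None keeps the orientation; v is the mean speed in mm/s. With force_limit (N) it stops when the force on the tool has changed by that much, and returns True; else False.
- ctrl.goto_joints(angles): joint-space move.
- ctrl.grip(opening, grip_force=None): finger opening in mm; grip_force is the grip in N (None keeps the last); returns when the fingers have stopped.
- ctrl.hold(seconds).
- ctrl.ik(position, orientation): joint angles nearest the present ones, or None.
- optics.snapshot(name): name is "side" or "top" or "wrist"; returns the picture (400x640x3 uint8, red, green, blue); there is no depth.
- optics.get_calibration(name): a dict with "mtx" (3x3 intrinsics, pixels), "world_to_cam" (4x4, takes a point from world to camera coordinates). Camera axes: x right, y down, z forward; pixel columns grow to the right and rows downward; lengths in mm; the calibration is good to about 2 mm. A picture is of the moment at which its call begins: read the wrist's pose just before it. get_calibration takes no time and is no camera call; for the wrist camera it gives the pose at the moment of the call.
A pose or a line that the arm cannot do raises ctrl.MotionError and nothing moves.
- job.job_done(): hands the job in, once; it reports no verdict.
Trained networks look in the newest picture that a camera, given by its name, has taken for a name from the list of things; names that differ only in an ending like _2 or _b are one class to them, and where a whole thing is asked for, a point or a joint stands for the part that bears it (a point fixed in the world has none). Each returns a list of dicts, best first, with "score" (0 to 1); they miss things now and then, are a little off and sometimes report something else, mostly with a low value. They report only what shows in the picture. A call takes as long as a camera call. They do not tell look-alikes from the thing itself.
- optics.find_in(camera, thing): "centre" ([x, y, z] in mm, in world coordinates, good to about 4 mm: the middle of the surface that is visible of it).
- optics.masks_of(camera, thing): "region" (400x640 bool, what is visible of it).
Readings, each from a call of its own:
- ctrl.get_time(): time.
- ctrl.get_joint_positions(): joint angles.
- ctrl.get_joint_velocities(): joint speeds.
- ctrl.get_effort(): joint torques, N m.
- ctrl.get_eef_pos(): TCP position.
- ctrl.get_orientation(): TCP orientation.
- ctrl.get_wrist_force(): force on the tool from outside, world axes, zero at the start.
- ctrl.get_wrist_torque(): the same for the moment, N m.
- ctrl.get_grip_width(): finger opening in mm.
Only numpy, scipy, OpenCV 4.12 (cv2) and the standard library are available. Lean on these libraries where they do the work, as an engineer would, in place of code of your own. Each camera call takes 0.05 s, during which the arm holds its last target.

## Working session

There is one attempt and no reset: what is moved stays moved. The work goes in short steps, each a Python script; the robot and the scene stay as the last script left them, time stands still between calls to the robot, and variables do not carry over. Pictures are saved under pics/ and viewed, and the job is handed in when it is done.

```bash
ls; mkdir -p pics; python3 - <<'E'
from rig import ctrl, optics, job
import cv2
for n in ["side","top","wrist"]:
    im=optics.snapshot(n); cv2.imwrite(f"pics/{n}0.png",im[:,:,::-1])
    c=optics.get_calibration(n); print(n,c["mtx"].tolist(),c["world_to_cam"].round(3).tolist())
for t in ["lamp","lamp_pad","dish","dish_stand","dish_grip","dish_tab","ball_center","juice","can","jar","carton","tea_box","tape","tub"]:
    for n in ["side","top"]:
        print(t,n,[(([round(float(v)) for v in d["centre"]]),round(float(d["score"]),2)) for d in optics.find_in(n,t)[:3]])
print(ctrl.get_time())
E
```

```text
pics
side [[473.42414357864493, 0.0, 325.0240848726159], [0.0, 473.42414357864493, 197.7078708411392], [0.0, 0.0, 1.0]] [[0.902, -0.431, 0.019, -505.586], [-0.231, -0.519, -0.823, 204.8], [0.365, 0.738, -0.568, 1276.703], [0.0, 0.0, 0.0, 1.0]]
top [[455.2549345972022, 0.0, 316.6970615321146], [0.0, 455.2549345972022, 191.53785052628953], [0.0, 0.0, 1.0]] [[-0.021, -1.0, -0.013, 29.646], [-0.999, 0.022, -0.047, 557.91], [0.048, 0.012, -0.999, 1718.493], [0.0, 0.0, 0.0, 1.0]]
wrist [[313.42314234961594, 0.0, 319.7336711144736], [0.0, 313.42314234961594, 200.73364668992247], [0.0, 0.0, 1.0]] [[0.409, 0.913, -0.0, -548.512], [0.883, -0.395, 0.255, -25.949], [0.232, -0.105, -0.967, 391.055], [0.0, 0.0, 0.0, 1.0]]
lamp side [([371, 154, 40], 0.61), ([540, -21, 66], 0.61), ([519, 275, 38], 0.57)]
lamp top [([519, 285, 50], 0.95), ([377, 171, 50], 0.81), ([706, -248, 100], 0.6)]
lamp_pad side [([484, -281, 5], 0.61)]
lamp_pad top [([481, -272, 5], 0.56)]
dish side [([543, -9, 58], 0.98)]
dish top [([547, -9, 53], 0.58)]
dish_stand side []
dish_stand top []
dish_grip side [([544, -10, 55], 0.95)]
dish_grip top [([543, -9, 48], 0.83)]
dish_tab side [([545, -11, 51], 0.56)]
dish_tab top []
ball_center side [([539, -18, 66], 0.42)]
ball_center top []
juice side [([722, -8, 92], 0.6)]
juice top [([724, 16, 126], 0.71), ([428, -519, 35], 0.63)]
can side [([726, 168, 74], 0.76)]
can top [([732, 186, 106], 0.84)]
jar side [([697, -275, 68], 0.89)]
jar top [([707, -248, 103], 0.86)]
carton side [([668, -127, 45], 0.74), ([721, -8, 97], 0.29)]
carton top [([670, -100, 46], 0.9), ([545, -4, 49], 0.25)]
tea_box side [([463, 496, 52], 0.82), ([518, 273, 38], 0.33)]
tea_box top [([702, -250, 102], 0.65), ([471, 516, 71], 0.58)]
tape side [([569, -509, 40], 0.94)]
tape top [([576, -499, 48], 0.58)]
tub side [([432, -508, 52], 0.65), ([666, -127, 43], 0.22)]
tub top []
1.55
```

View pics/side0.png

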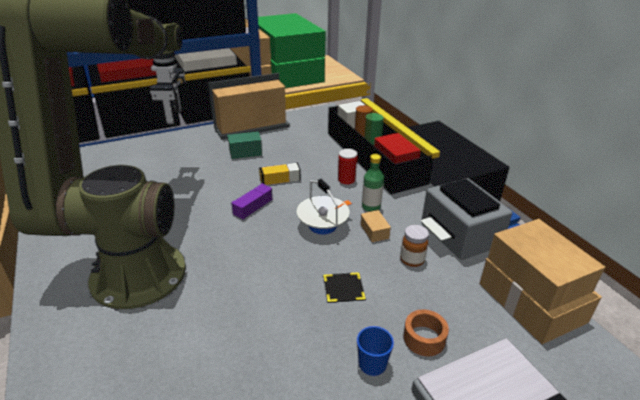

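View pics/top0.png

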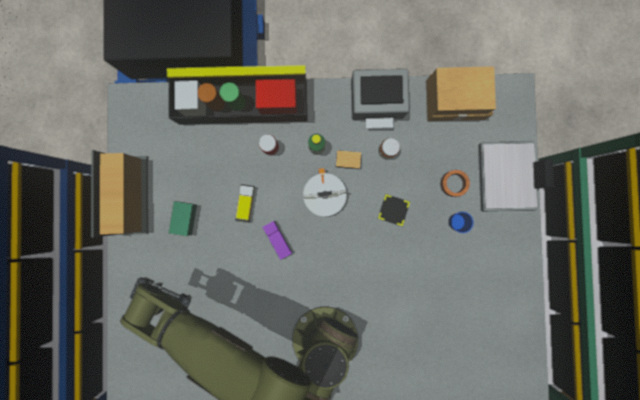

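View pics/wrist0.png

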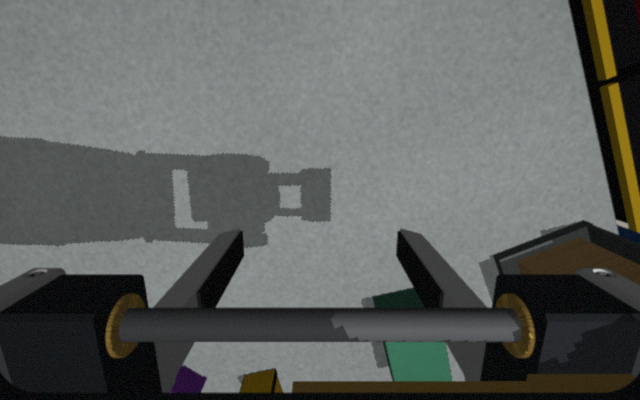

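```bash
cat > h.py <<'E'
from rig import ctrl, optics, job
import numpy as np, cv2
from scipy.spatial.transform import Rotation as R
def snap(n,f):
    c=optics.get_calibration(n); im=optics.snapshot(n); cv2.imwrite(f"pics/{f}.png",im[:,:,::-1]); return im,c
def proj(c,P):
    P=np.atleast_2d(P); p=(c["world_to_cam"][:3,:3]@P.T).T+c["world_to_cam"][:3,3]; q=(c["mtx"]@p.T).T; return q[:,:2]/q[:,2:]
def back(c,uv,z):
    uv=np.atleast_2d(uv).astype(float); W=c["world_to_cam"]; Rm=W[:3,:3]; o=-Rm.T@W[:3,3]
    d=(Rm.T@np.linalg.inv(c["mtx"])@np.c_[uv,np.ones(len(uv))].T).T
    return o+d*((z-o[2])/d[:,2])[:,None]
def ori(z,y):
    z=np.array(z,float);z/=np.linalg.norm(z);y=np.array(y,float);y-=z*(y@z);y/=np.linalg.norm(y)
    return R.from_matrix(np.c_[np.cross(y,z),y,z]).as_quat()
E
python3 - <<'E'
from h import *
im,c=snap("top","t1")
for t in ["lamp","dish","lamp_pad"]:
    for d in optics.masks_of("top",t)[:3]:
        m=d["region"].astype(np.uint8); ys,xs=np.nonzero(m)
        r=cv2.minAreaRect(np.c_[xs,ys].astype(np.float32)); b=cv2.boxPoints(r)
        z={"lamp":48,"dish":58,"lamp_pad":4}[t]
        print(t,round(d["score"],2),len(xs),im[m>0].mean(0).round(),back(c,[r[0]],z)[0].round(),back(c,b,z)[:,:2].round().tolist())
hsv=cv2.cvtColor(im,cv2.COLOR_RGB2HSV); m=((hsv[...,0]<14)&(hsv[...,1]>140)&(hsv[...,2]>120)); ys,xs=np.nonzero(m[160:185,310:335]); print("tab",xs.mean()+310,ys.mean()+160,back(c,[[xs.mean()+310,ys.mean()+160]],55))
print(R.from_quat(ctrl.get_orientation()).as_matrix().round(3).tolist())
# ik checks
for az in [0]:
  rad=np.array([482,-275,0.]);rad/=np.linalg.norm(rad);tan=np.array([-rad[1],rad[0],0])
  for s in [1,-1]:
    for tilt in [0,.3,.6]:
      zt=rad*np.cos(tilt)-np.array([0,0,np.sin(tilt)])
      for off in [0,20,35]:
        g=np.array([482,-275,74+off+4]); q=ctrl.ik(g-180*zt,ori(zt,s*tan)); print(s,tilt,off,None if q is None else np.round(q,2))
E
```

```text
lamp 0.93 489 [133.  83. 166.] [380. 168.  48.] [[431.0, 220.0], [453.0, 174.0], [330.0, 115.0], [308.0, 161.0]]
lamp 0.62 531 [159. 164.  70.] [519. 287.  48.] [[456.0, 325.0], [593.0, 302.0], [583.0, 248.0], [446.0, 271.0]]
lamp 0.48 350 [147. 148. 147.] [ 710. -253.   48.] [[749.0, -216.0], [747.0, -291.0], [672.0, -289.0], [673.0, -214.0]]
dish 0.8 1477 [170. 176. 175.] [544. -12.  58.] [[543.0, 100.0], [657.0, -9.0], [546.0, -123.0], [433.0, -14.0]]
lamp_pad 0.58 709 [74. 77. 62.] [ 484. -274.    4.] [[454.0, -207.0], [549.0, -242.0], [514.0, -340.0], [419.0, -306.0]]
tab nan nan [[nan nan nan]]
[[-0.913, 0.408, 0.0], [0.408, 0.913, 0.0], [-0.0, 0.0, -1.0]]
1 0 0 [-0.64  0.76  2.27  3.02  1.46  1.58]
1 0 20 [-0.64  0.7   2.29  3.02  1.42  1.59]
1 0 35 [-0.64  0.65  2.3   3.02  1.38  1.59]
1 0.3 0 [-0.64  0.52  2.3   3.    0.95  1.62]
1 0.3 20 [-0.64  0.45  2.31  3.    0.89  1.63]
1 0.3 35 [-0.64  0.4   2.32  2.99  0.85  1.63]
1 0.6 0 [-0.62  0.34  2.24  2.93  0.42  1.71]
1 0.6 20 [-0.62  0.29  2.24  2.89  0.36  1.75]
1 0.6 35 [-0.62  0.24  2.24  2.86  0.32  1.78]
-1 0 0 [-0.64  0.76  2.27  3.02  1.46 -1.56]
-1 0 20 [-0.64  0.7   2.29  3.02  1.42 -1.55]
-1 0 35 [-0.64  0.65  2.3   3.02  1.38 -1.55]
-1 0.3 0 [-0.64  0.52  2.3   3.    0.95 -1.53]
-1 0.3 20 [-0.64  0.45  2.31  3.    0.89 -1.52]
-1 0.3 35 [-0.64  0.4   2.32  2.99  0.85 -1.51]
-1 0.6 0 [-0.62  0.34  2.24  2.93  0.42 -1.43]
-1 0.6 20 [-0.62  0.29  2.24  2.89  0.36 -1.4 ]
-1 0.6 35 [-0.62  0.24  2.24  2.86  0.32 -1.36]<stdin>:9: RuntimeWarning: Mean of empty slice.
  ret = ret.dtype.type(ret / rcount)
```

```bash
python3 - <<'E'
from h import *
# hover look at lamp
yaw=np.arctan2(302-325,593-456); print(yaw)
f=np.array([np.cos(yaw),np.sin(yaw),0]); l=np.array([-f[1],f[0],0])
L=np.array([519,286,0.])
p=L-70*f+[0,0,400]
o=ori([0,0,-1],-l)
q=ctrl.ik(p,o); print(np.round(q,2))
ctrl.reach(p,o)
im,c=snap("wrist","w1")
for d in optics.masks_of("wrist","lamp")[:3]:
    m=d["region"].astype(np.uint8); ys,xs=np.nonzero(m); print(d["score"],len(xs),im[m>0].mean(0).round(),cv2.minAreaRect(np.c_[xs,ys].astype(np.float32)))
    cv2.imwrite("pics/m1.png",m*255)
print(ctrl.get_time(),ctrl.get_joint_positions())
E
```

```text
-0.16633210881482013
[ 0.52  0.28  1.56 -0.    1.3   2.25]
0.7 5131 [ 84.  40. 110.] ((435.30963134765625, 224.7821044921875), (127.39607238769531, 48.3111572265625), 54.865806579589844)
0.63 6430 [181. 172.  84.] ((314.4999694824219, 117.99998474121094), (48.99999237060547, 139.99996948242188), -0.0)
3.85 [5.17007737e-01 2.80267756e-01 1.55726588e+00 2.93657814e-05
 1.30407211e+00 2.25302581e+00]
```

View pics/w1.png

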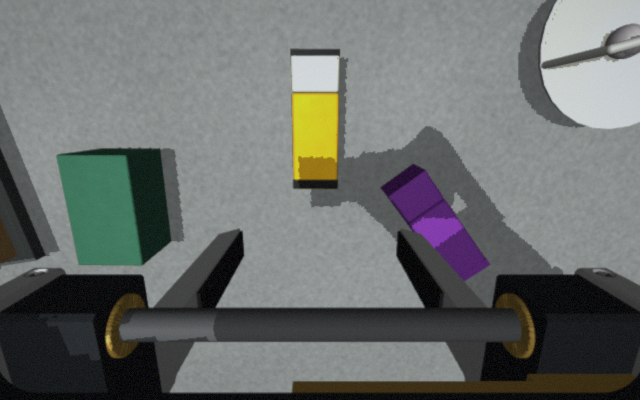

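```bash
python3 - <<'E'
from h import *
c=optics.get_calibration("wrist"); im=cv2.imread("pics/w1.png")
z=48
P=back(c,[[291,50],[339,50],[294,188],[338,188],[294,180],[338,180]],z); print(P[:,:2].round(1).tolist())
W=c["world_to_cam"]; print("cam",(-W[:3,:3].T@W[:3,3]).round())
h=(P[0]+P[1])/2; 
for b in [(P[2]+P[3])/2,(P[4]+P[5])/2]:
  print((h-b)[:2],np.linalg.norm(h-b),np.arctan2(*(h-b)[[1,0]]),((h+b)/2).round(1))
E
```

```text
[[590.0, 301.7], [582.3, 255.7], [454.5, 324.5], [446.6, 277.4], [463.2, 322.8], [455.3, 276.0]]
cam [523. 284. 380.]
[135.59326303 -22.20988018] 137.40018834238106 -0.1623560701308696 [518.3 289.8  48. ]
[126.89182226 -20.72126635] 128.57256874948138 -0.1618699328639159 [522.7 289.1  48. ]
```

```bash
cat > plan.py <<'E'
from h import *
yaw=-0.164; a=0.3
f=np.array([np.cos(yaw),np.sin(yaw),0]); l=np.array([-f[1],f[0],0]); Z=np.array([0,0,1.])
C=np.array([518,289.5,24.])
g=C+25*f+5*Z
zt=-f*np.sin(a)-Z*np.cos(a); og=ori(zt,-l); tg=g-180*zt
# lamp in tool: lamp axes: z=f
Rg=R.from_quat(og).as_matrix(); rel=Rg.T@(C-tg)
PAD=np.array([483,-274,0.])
def place(pad,up,az=None):
    r=pad/np.linalg.norm(pad) if az is None else np.array([np.cos(az),np.sin(az),0])
    tn=np.array([-r[1],r[0],0]); zf=r*np.cos(a)-Z*np.sin(a); of=ori(zf,-tn)
    lampc=pad+Z*(74+up); return lampc-R.from_quat(of).as_matrix()@rel, of
E
python3 - <<'E'
from plan import *
q=ctrl.ik(tg,og); print(tg,np.round(q,3)); q=ctrl.ik(tg+200*Z,og);print(np.round(q,3)); 
q=ctrl.ik(tg-60*zt,og);print(np.round(q,3)); 
for up in [1,100,250]:
    p,o=place(PAD,up); print(p.round(),np.round(ctrl.ik(p,o),3))
E
```

```text
[595.14444392 276.73365087 200.96056804] [0.363 0.787 1.286 0.154 1.332 2.042]
[0.363 0.59  1.125 0.15  1.687 2.096]
[0.35  0.747 1.208 0.147 1.451 2.048]
[ 329. -187.  153.] [-0.634  0.439  2.323  2.997  0.895 -1.515]
[ 329. -187.  252.] [-0.634  0.122  2.321  2.934  0.58  -1.432]
[ 329. -187.  402.] [-0.634 -0.208  2.182  2.295  0.151 -0.765]
```

```bash
python3 - <<'E'
from plan import *
ctrl.grip(94)
ctrl.reach(tg-90*zt,og)
hit=ctrl.move_linear(tg,v=150,force_limit=15); print("hit",hit,ctrl.get_eef_pos(),tg)
if not hit:
    ctrl.grip(30,40); print(ctrl.get_grip_width())
    ctrl.move_linear(tg+20*Z,v=60); print(ctrl.get_grip_width(),ctrl.get_wrist_force())
    ctrl.move_linear(tg+220*Z,v=200)
    snap("wrist","w2"); snap("side","s2")
print(ctrl.get_time(),ctrl.get_grip_width(),np.round(ctrl.get_joint_positions(),3))
E
```

```text
hit False [595.31270389 277.13104692 202.74807413] [595.14444392 276.73365087 200.96056804]
47.53351671380724
47.69365210521673 [ 0.64484352 -0.70527065 -2.52137111]
8.0083 47.71823547909292 [0.363 0.58  1.097 0.151 1.726 2.102]
```

View pics/w2.png

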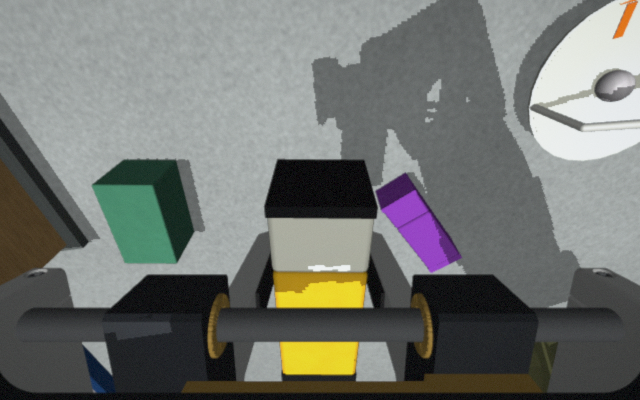

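View pics/s2.png

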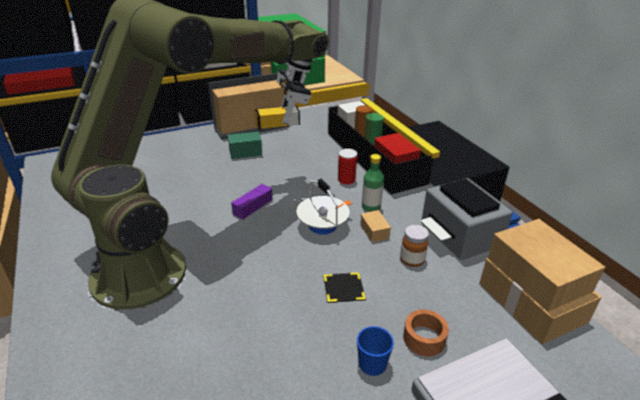

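```bash
python3 - <<'E'
from plan import *
p,o=place(PAD,100); qf=np.array(ctrl.ik(p,o)); print(np.round(qf,3))
j6=1.55
ctrl.goto_joints([-0.634,-0.2,2.18,0,0.0,j6]); print(ctrl.get_time(),np.round(ctrl.get_eef_pos()),ctrl.get_grip_width())
ctrl.goto_joints([-0.634,-0.2,2.18,np.pi,0.0,j6-np.pi]); print(np.round(ctrl.get_eef_pos()))
ctrl.goto_joints(qf); print(ctrl.get_time(),np.round(ctrl.get_eef_pos()),p.round())
p,o=place(PAD,25); ctrl.move_linear(p,v=100,orientation=o)
snap("wrist","w3"); snap("side","s3");snap("top","t3")
print(ctrl.get_time(),ctrl.get_grip_width())
E
```

```text
[-0.634  0.122  2.321  2.934  0.58  -1.432]
10.1167 [ 325. -193.  393.] 48.04830819858274
[ 324. -193.  393.]
13.375 [ 330. -187.  253.] [ 329. -187.  252.]
14.425 47.54335283573119
```

View pics/w3.png

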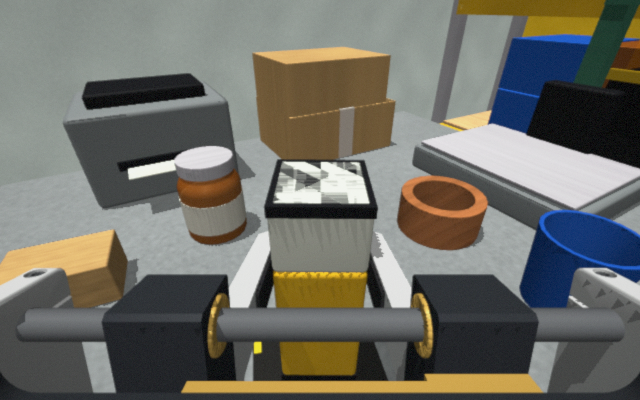

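View pics/s3.png

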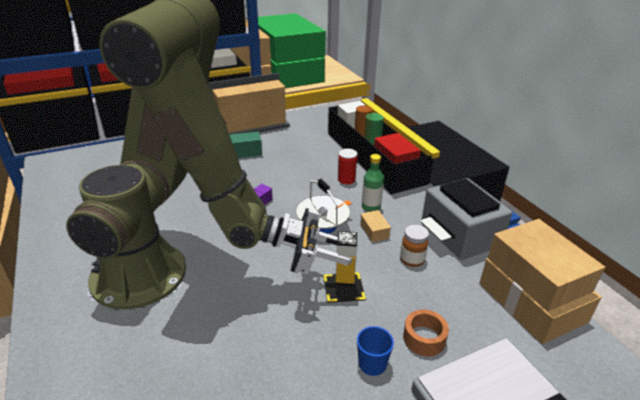

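View pics/t3.png

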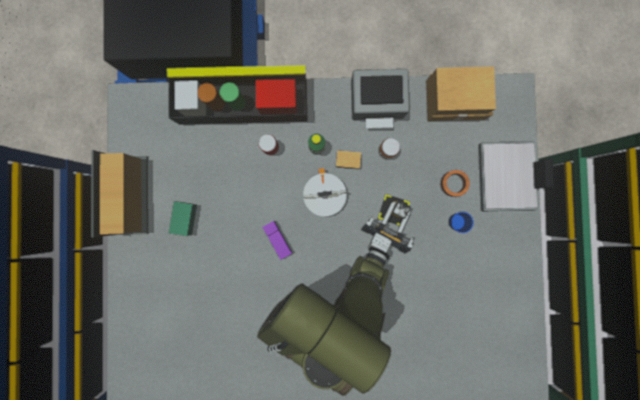

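```bash
python3 - <<'E'
from plan import *
p,o=place(PAD,-5); hit=ctrl.move_linear(p,v=30,orientation=o,force_limit=6)
e=np.array(ctrl.get_eef_pos()); print(hit,e.round(1),p.round(1),ctrl.get_wrist_force())
snap("side","s4")
ctrl.grip(60); ctrl.grip(94)
zf=R.from_quat(o).as_matrix()[:,2]
ctrl.move_linear(e-zf*130,v=120)
print(ctrl.get_time()); snap("wrist","w5"); snap("side","s5")
print(optics.find_in("side","lamp"))
E
```

```text
True [ 329.2 -186.7  151.6] [ 329.1 -186.7  147.2] [ 2.17816423 -0.12500051  1.22411881]Traceback (most recent call last):
  File "<stdin>", line 7, in <module>
rig.MotionError: the arm cannot follow that straight line within its joint ranges
```

```bash
python3 - <<'E'
from plan import *
p,o=place(PAD,0); zf=R.from_quat(o).as_matrix()[:,2]; e=np.array(ctrl.get_eef_pos())
r=zf*[1,1,0]; r/=np.linalg.norm(r)
for d,u in [(90,28),(80,25),(80,50),(70,22),(65,22),(60,40),(60,18)]:
    try: ctrl.move_linear(e-r*d+Z*u,v=100); print("ok",d,u);break
    except ctrl.MotionError as x: print(d,u,x)
print(ctrl.get_time(),np.round(ctrl.get_joint_positions(),3)); snap("wrist","w5"); snap("side","s5")
E
```

```text
90 28 the arm cannot follow that straight line within its joint ranges
80 25 the arm cannot follow that straight line within its joint ranges
80 50 the arm cannot follow that straight line within its joint ranges
ok 70 22
17.275 [-0.669  0.284  2.499  2.957  0.916 -1.503]
```

View pics/w5.png

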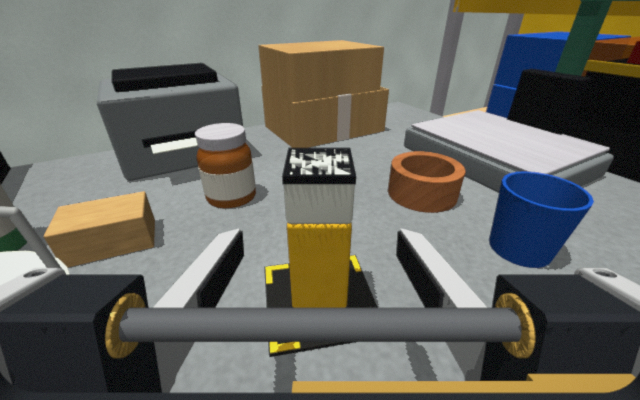

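View pics/s5.png

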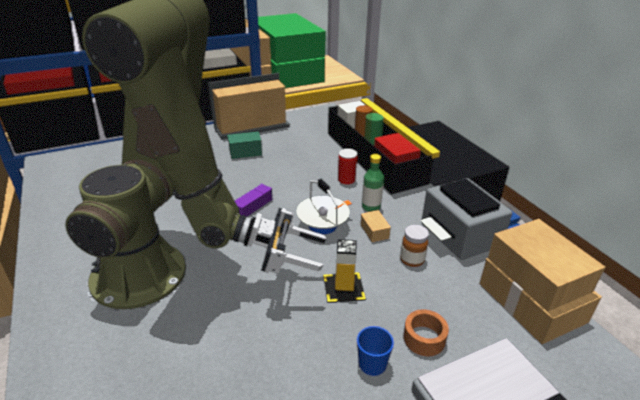

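```bash
python3 - <<'E'
from plan import *
e=np.array(ctrl.get_eef_pos())
ctrl.move_linear(e+Z*120,v=200)
j6=1.55
ctrl.goto_joints([-0.634,-0.2,2.18,np.pi,0.0,j6-np.pi])
ctrl.goto_joints([-0.5,-0.1,2.1,0,0.0,0.8]); print(ctrl.get_time(),ctrl.get_eef_pos())
p=np.array([545,-70,420.]); o=ori([0,0,-1],[1,0,0]); print(np.round(ctrl.ik(p,o),2))
ctrl.reach(p,o); print(ctrl.get_time(),ctrl.get_eef_pos())
im,c=snap("wrist","w6"); import pickle; pickle.dump(c,open("c6.pkl","wb"))
for t in ["dish","dish_grip","dish_tab","ball_center"]:
    print(t,[(np.round(d["centre"]),round(d["score"],2)) for d in optics.find_in("wrist",t)[:2]])
E
```

```text
21.275 [ 379.49724787 -165.65959164  390.01991933]
[-0.19  0.29  1.5  -0.    1.35 -0.19]
22.5 [544.76729099 -70.27064608 419.82906655]
dish [(array([545.,  -3.,  58.]), 0.62)]
dish_grip [(array([545.,  -6.,  53.]), 0.74)]
dish_tab [(array([545.,  -1.,  54.]), 0.93)]
ball_center [(array([555., -10.,  65.]), 0.41)]
```

View pics/w6.png

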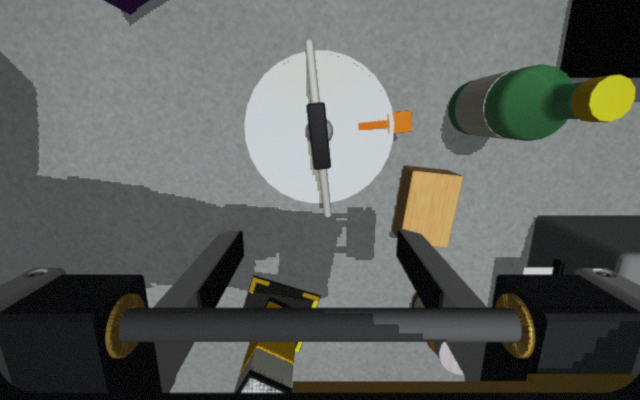

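```bash
python3 - <<'E'
from h import *
import pickle; c=pickle.load(open("c6.pkl","rb")); im=cv2.imread("pics/w6.png")[:,:,::-1]
hsv=cv2.cvtColor(im.copy(),cv2.COLOR_RGB2HSV)
w=((hsv[...,1]<40)&(hsv[...,2]>175)).astype(np.uint8); w[230:]=0
n,lab,st,_=cv2.connectedComponentsWithStats(w); k=1+st[1:,4].argmax()
hull=cv2.convexHull(np.argwhere(lab==k)[:,::-1].astype(np.int32)); 
pts=np.array([p for p in hull[:,0] ],float)
P=back(c,pts,58)[:,:2]; 
from scipy.optimize import least_squares
s=least_squares(lambda v:np.hypot(P[:,0]-v[0],P[:,1]-v[1])-v[2],[545,-8,80],loss="soft_l1"); print("rim",s.x)
d=((hsv[...,2]<70)).astype(np.uint8); d[:,:280]=0;d[:,360:]=0;d[190:]=0;d[:80]=0
n,lab,st,_=cv2.connectedComponentsWithStats(d); k=1+st[1:,4].argmax(); ys,xs=np.nonzero(lab==k)
r=cv2.minAreaRect(np.c_[xs,ys].astype(np.float32)); print(r); b=cv2.boxPoints(r); 
for z in (159,147): print(back(c,b,z)[:,:2].round(1).tolist(),back(c,[r[0]],z).round(1))
t=((hsv[...,0]<15)&(hsv[...,1]>190)&(hsv[...,2]>150)); t[:,:340]=0;t[:,420:]=0;t[150:]=0;t[:90]=0
ys,xs=np.nonzero(t); r2=cv2.minAreaRect(np.c_[xs,ys].astype(np.float32)); print(r2,len(xs)); 
for sel in (xs>392,xs<385): print(back(c,[[xs[sel].mean(),ys[sel].mean()]],56).round(1))
E
```

```text
rim [544.44804366 -10.73727023  78.8195336 ]
((318.2342834472656, 135.975341796875), (65.84673309326172, 18.790918350219727), 83.9909896850586)
[[534.2, 12.6], [548.0, 13.9], [553.3, -34.5], [538.9, -36.0]] [[543.5 -10.4 159. ]]
[[533.7, 13.1], [548.1, 14.5], [553.8, -36.4], [538.6, -37.9]] [[543.5 -11.  147. ]]
((382.1573486328125, 125.19255828857422), (44.37424850463867, 8.61635971069336), 3.9004933834075928) 105
[[635. -11.  56.]]
[[599.8  -4.7  56. ]]
```

```bash
python3 - <<'E'
from h import *
import pickle; c=pickle.load(open("c6.pkl","rb")); im=cv2.imread("pics/w6.png")
cv2.imwrite("pics/z6.png",cv2.resize(im[40:220,240:420],None,fx=3,fy=3,interpolation=cv2.INTER_NEAREST))
print(back(c,[[403,122],[394,122],[412,121]],56).round(1))
print(proj(c,[[544,-10.5,58]]))
E
```

```text
[[ 6.334e+02 -1.600e+00  5.600e+01]
 [ 6.238e+02 -1.600e+00  5.600e+01]
 [ 6.429e+02 -6.000e-01  5.600e+01]]
[[319.09797638 130.84260789]]
```

View pics/z6.png

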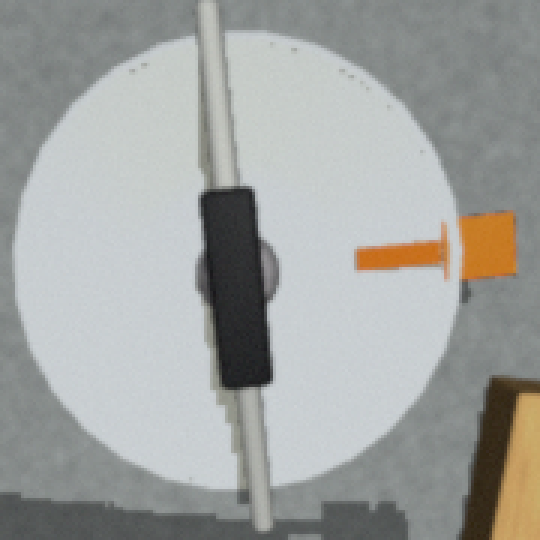

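```bash
python3 - <<'E'
from h import *
th=0.096; o=ori([0,0,-1],[np.cos(th),np.sin(th),0])
ctrl.grip(60)
ctrl.reach([543.5,-8.5,385],o); print(ctrl.get_time(),ctrl.get_eef_pos())
im,c=snap("wrist","w7")
import pickle; pickle.dump(c,open("c7.pkl","wb"))
print(proj(c,[[543.5,-8.5,159],[543.5,-8.5,205]]))
cv2.imwrite("pics/z7.png",cv2.resize(im[100:320,220:420][:,:,::-1],None,fx=2.5,fy=2.5))
E
```

```text
23.8333 [543.50520565  -7.72216486 384.7082267 ]
[[320.68857252 227.86195887]
 [320.80701986 256.00954055]]
```

View pics/w7.png

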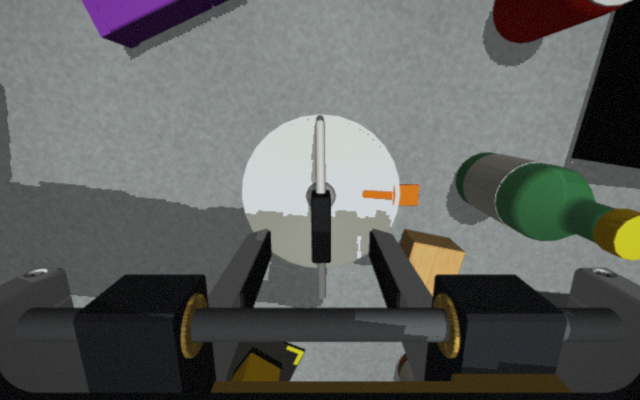

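View pics/z7.png

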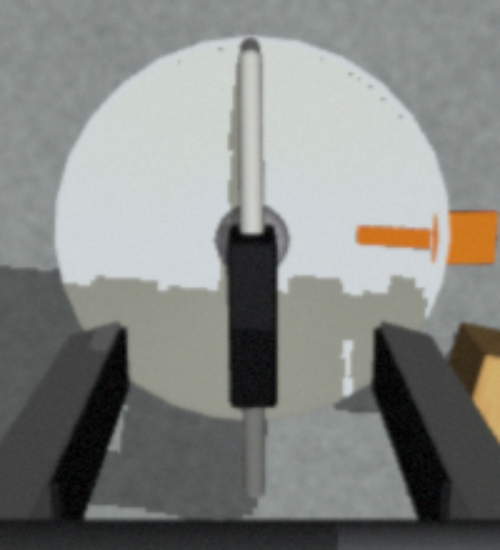

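```bash
python3 - <<'E'
from h import *
e=ctrl.get_eef_pos()
hit=ctrl.move_linear([543.8,-8.5,327],v=80,force_limit=8); print(hit,ctrl.get_eef_pos())
if not hit:
    ctrl.grip(40,5); ctrl.grip(24); print(ctrl.get_grip_width()); ctrl.grip(8); print(ctrl.get_grip_width(),ctrl.get_wrist_force())
    ctrl.grip(8,20); ctrl.grip(8,40)
    print(ctrl.get_grip_width(),ctrl.get_wrist_force(),ctrl.get_wrist_torque())
    snap("wrist","w8"); snap("side","s8")
print(ctrl.get_time())
E
```

```text
False [543.90746484  -8.54031297 327.46709406]
24.219413207718066
13.55852687281023 [ 0.46243975 -0.74894743  0.28728367]
13.635277682209827 [-0.1574836  -0.29068434 -1.10464397] [-0.18694597 -0.17240604 -0.02387561]
26.625
```

View pics/w8.png

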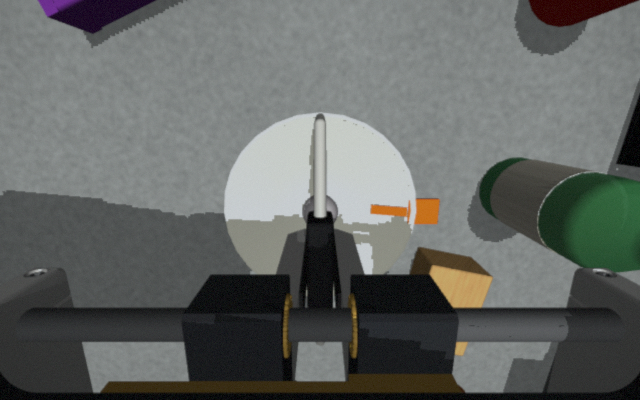

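View pics/s8.png

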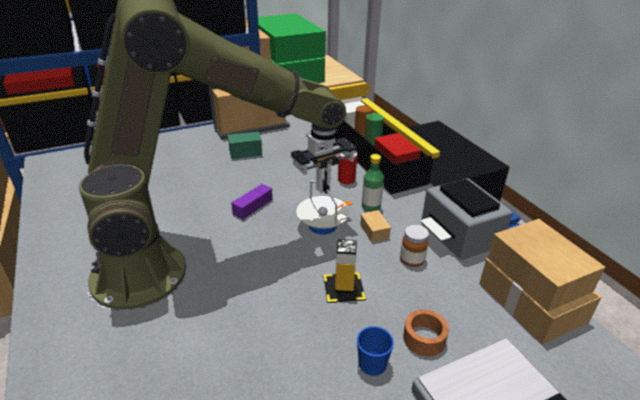

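```bash
python3 - <<'E'
from h import *
e=np.array(ctrl.get_eef_pos())
ctrl.move_linear(e+[0,0,12],v=15); ctrl.hold(.3); print(ctrl.get_wrist_force(),ctrl.get_wrist_torque(),ctrl.get_grip_width())
snap("wrist","w9"); snap("side","s9")
ctrl.move_linear(e+[0,0,80],v=40); ctrl.hold(.3); print(ctrl.get_wrist_force(),ctrl.get_time(),ctrl.get_eef_pos())
im,c=snap("wrist","w10"); a=cv2.imread("pics/w9.png"); b=cv2.imread("pics/w10.png")
s,_=snap("side","s10")
z=cv2.resize(s[120:270,240:400][:,:,::-1],(640,600)); cv2.imwrite("pics/zs10.png",z)
cv2.imwrite("pics/z10.png",np.hstack([x[90:330,200:460] for x in (a,b)]))
E
```

```text
[-0.36873362 -0.49873792 -4.57541045] [-0.0626107   0.05385498  0.00016249] 13.575270860880638
[-0.13304231  0.21224291 -4.61559092] 30.125 [543.81676533  -8.5194928  406.92727484]
```

View pics/z10.png

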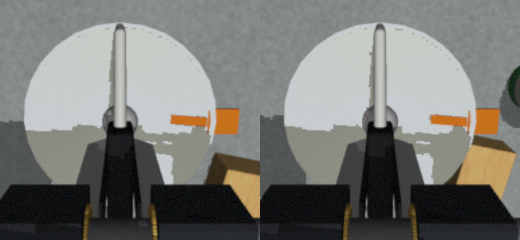

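View pics/zs10.png

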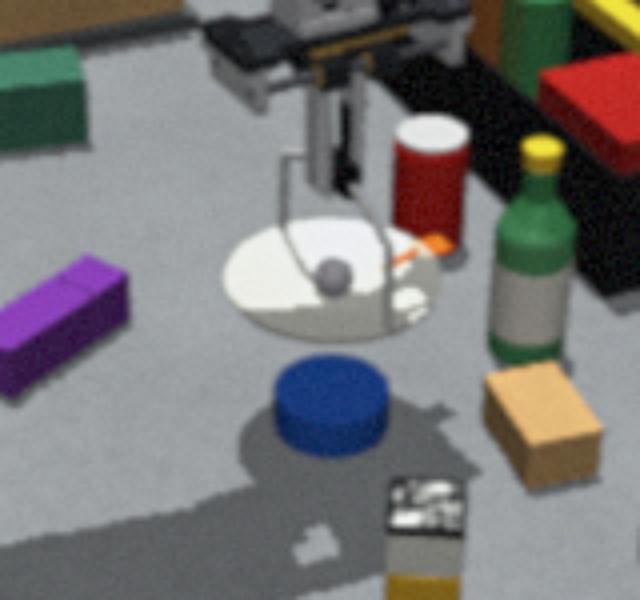

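```bash
python3 - <<'E'
from h import *
e=np.array(ctrl.get_eef_pos()); q=np.array(ctrl.get_joint_positions())
phi=-1.892
o=(R.from_rotvec([0,0,phi])*R.from_quat(ctrl.get_orientation())).as_quat()
qt=np.array(ctrl.ik(e,o)); print(q.round(3),qt.round(3))
d=qt-q
assert abs(d[:5]).max()<0.1
for k in range(1,6):
    ctrl.goto_joints(q+d*k/5)
    if k==1: print(ctrl.get_time(), R.from_quat(ctrl.get_orientation()).as_matrix()[:,1])
ctrl.hold(.5); print(ctrl.get_time(),ctrl.get_eef_pos(),ctrl.get_grip_width(),ctrl.get_wrist_force(),R.from_quat(ctrl.get_orientation()).as_matrix().round(3).tolist())
snap("wrist","w11");s,_=snap("side","s11");t,ct=snap("top","t11")
cv2.imwrite("pics/zs11.png",cv2.resize(s[120:310,240:440][:,:,::-1],(630,600)))
cv2.imwrite("pics/zt11.png",cv2.resize(t[120:260,250:460][:,:,::-1],(800,533)))
E
```

```text
[-0.083  0.284  1.535 -0.     1.322 -0.179] [-0.083  0.284  1.535  0.     1.322  1.713]
30.675 [ 9.61533828e-01 -2.74686545e-01 -3.37686146e-06]
32.975 [543.82502429  -8.51745347 406.97184854] 13.818904343499748 [-0.12385373 -0.09468835 -3.52443563] [[0.975, -0.223, -0.0], [-0.223, -0.975, 0.0], [-0.0, -0.0, -1.0]]
```

View pics/zs11.png

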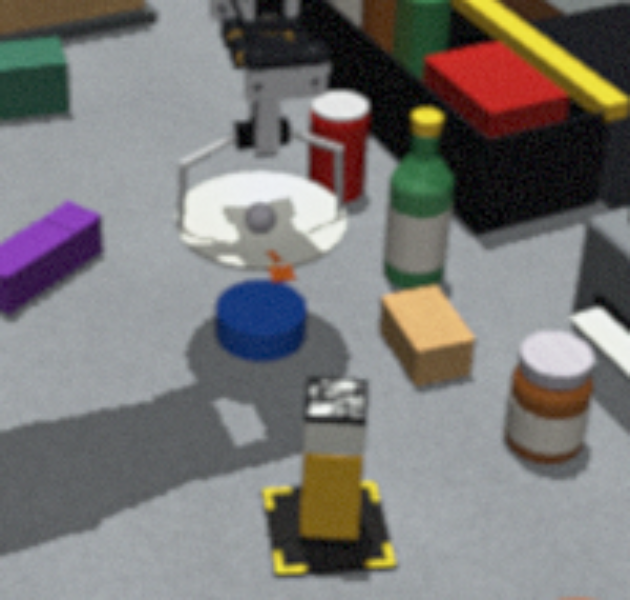

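View pics/w11.png

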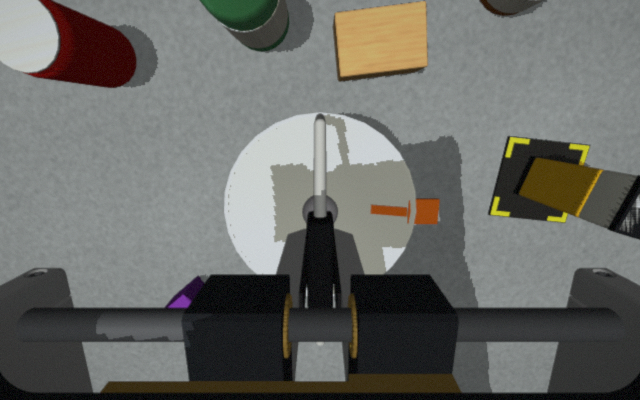

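View pics/zt11.png

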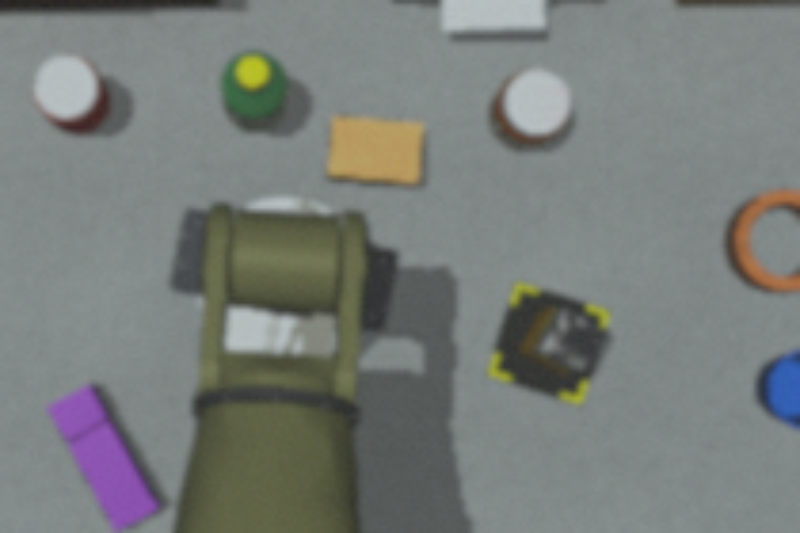

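```bash
python3 - <<'E'
from h import *
c=optics.get_calibration("wrist")
T=back(c,[[428,211]],136)[0]; pad=back(c,[[509,137],[591,147],[570,222],[489,214]],4).mean(0); ed=back(c,[[519,190],[532,157]],4)
D=np.array([543.8,-8.5]); u=T[:2]-D; u/=np.linalg.norm(u)
n=np.array([-u[1],u[0]]); print(T,np.linalg.norm(T[:2]-D),pad,ed.round(1).tolist(),"pad lateral",n@(pad[:2]-D), "planned lamp",n@(np.array([483,-274])-D))
print("v",np.abs(ctrl.get_joint_velocities()).max(),ctrl.get_wrist_force(),ctrl.get_grip_width())
job.job_done(); print(ctrl.get_time())
E
```

```text
[521.98565988 -97.43469569 136.        ] 91.57098629815289 [ 479.98723621 -275.40444754    4.        ] [[474.4, -249.7, 4.0], [512.6, -267.9, 4.0]] pad lateral 1.607230369810123 planned lamp 4.198685851236355
v 0.0011726102045121931 [-0.10662739 -0.49093807 -3.18121261] 13.908208763369176
the job is handed in; nothing more can be done
the job is handed in; nothing more can be done
```

The lamp is standing on its pad, the dish is held above its stand with the tab pointing at the lamp, and I handed the job in. The last time reading was 33.0 s, well inside 64 s.

**Lamp:** I gripped it across its side faces, carried it over, set it down until the arm felt contact, let go and backed away. The pictures show it upright and free in the middle of the pad. I didn't measure its exact offset from the pad centre.

**Dish:** I gripped the middle of the black bar, lifted the dish 80 mm straight up, and turned it about 108° so the tab points at the lamp.
- **Tab direction:** the measured tab line passes 2–4 mm from the pad centre and planned lamp position, against 50 mm allowed. The tab's outer part measured 91.6 mm from the axis, against 92 mm nominal.
- **Level and ball:** the tool axis is vertical, and the dish looks level with the ball in the middle in the wrist and side views. The arm was still.

**Other things on the bench:** the pictures show nothing else touched or moved.

**What didn't go smoothly:**
- The first retreat from the lamp was refused because it was out of joint range, so I used a shorter one.
- Two readings of the dish's sideways position disagreed by about 4 mm along the bar. That direction doesn't affect the grip.
- Between the lift and the last check, the measured dish load fell from 4.6 to 3.2 N and the finger opening grew from 13.6 to 13.9 mm. I put this down to sensor drift, since the pictures taken after the turn showed no slip. I did not check it further.

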